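# Hook the catch tray out from under the rock tumbler

## Robot

A 6-joint arm with a two-finger parallel gripper is mounted at the origin on the work surface. World frame = base frame: x ahead of the robot, y to its left, z up, the work surface at z = 0. Lengths are in mm, angles in rad, forces in N, time in s.
With the tool pointing down it reaches from about 350 to 775 mm from the base axis. Payload 7.3 kg.
Tool frame: the origin (TCP) lies on the centre line of the jaws, within the pads' length; the fingertips stand bot.tip_reach ahead of it and the grasp point (between the pads) lies 6 mm ahead of it (bot.tip_reach is the distance from the TCP to the fingertips, in mm); z points along the fingers, y is the direction in which the jaws open and shut (so a half turn about z gives the same grasp; the last joint's range is limited). The gripper opens to 92 mm and grips with 3 to 60 N. Pads are 19 mm wide; open, the fingers measure 130 mm over their backs; the gripper's body (75 mm by 190 mm) begins 47 mm behind the grasp point.
Start: joints at [1.027, 0.342, 1.524, -0, 1.275, -0.146], TCP at [203.368, 484.032, 224.441] pointing down, gripper open.
Joint ranges: [-2.53, 2.53], [-0.77, 2.02], [0.04, 2.7], [-1, 4.14], [0.28, 2.66], [-3.11, 3.11]. Speed limits (rad/s): [2.57, 2.57, 3.14, 3.14, 3.14, 3.14].

## Interface

Orientations are given as [roll, pitch, yaw] about the fixed x, y, z axes, in that order (R = Rz(yaw) Ry(pitch) Rx(roll)).
In Python, from plant import bot gives the robot as it stands.
- The arm moves only by the tool step_arm, never from a script. Its argument "deltas" is a list of rows, each a list of 6 numbers: the shift along the tool's x, y, z in mm, then the turn, a rotation vector about the tool's x, y, z in rad. A call has 1 to 5 rows; each row is the pose to reach, as a shift and turn from the pose commanded when the call began, along the tool's axes at that moment; what a row does not reach only later rows make up. A row lasts 1/12 s, in which the tool goes at most 41.7 mm and 7.16 degrees, less where a joint would pass 70% of its speed; a pose out of reach is approached as far as the arm can. A call with a gripper value outside its range is refused whole. "fingers" is the finger opening in mm, from 0 to 91.8, set as the call begins (left out, the last holds). The fingers move at their own pace and stop on an object; the grip force is fixed at half the most. Time passes only in rows, so rows that repeat a pose let the fingers close. It gives the time, the measured TCP pose, the force and the opening at its end, in the units of the state.
- bot.get_obs(): the state, without advancing time (a new reading comes with each control period).
- bot.capture(name): name is "scene" or "top"; returns a dict with "color" (384x512x3 uint8, red, green, blue), "fx", "fy", "cx", "cy" (pixels), "R" (3x3) and "t" (3): a world point X has camera coordinates R X + t. Camera axes: x right, y down, z forward; pixel columns grow to the right and rows downward; lengths in mm; the calibration is good to about 2 mm. A picture is of the moment at which its call begins. There is no depth.
- bot.close_job(): hands the job in, once; it reports no verdict.
Trained networks look in a picture, given as the dict that the camera call returned (one of the last four; its "shot" number tells which), for a name from the list of things; names that differ only in an ending like _2 or _b are one class to them, and where a whole thing is asked for, a point or a joint stands for the part that bears it (a point fixed in the world has none). Each returns a list of dicts, best first, with "p" (0 to 1); they miss things now and then, are a little off and sometimes report something else, mostly with a low value. They report only what shows in the picture. A call takes as long as a camera call. They do not tell look-alikes from the thing itself.
- bot.boxes_of(query, picture): "rect" ([centre column, centre row, width, height] in pixels, round what is visible of it).
The state is a dict: "time": time; "joint_positions": joint angles; "dq": joint speeds; "tau": joint torques, N m; "tool_pos": TCP position; "tcp_rot": TCP orientation; "contact_force": force on the tool from outside, world axes, zero at the start; "moment": the same for the moment, N m; "grip_width": finger opening in mm.
Only numpy, scipy, OpenCV 4.12 (cv2) and the standard library are available. Lean on these libraries where they do the work, as an engineer would, in place of code of your own. Each camera call takes 0.05 s, during which the arm holds its last target. There are 200 camera calls.

## Task

The catch tray under the rock tumbler's stand has slid back so far that its pull eye is hidden under the ledge: pick up the hooked rod, reach it in under the ledge, feel gently for the eye, catch it and pull the tray out until the whole eye stands clear of the ledge. Then unhook, leave the tray out and lay the rod down on the board, clear of the stand. Touch the stand and tray with the rod only, do not force anything, and leave the other things where they are.

Things in the scene. Friction and masses are not known exactly. Their poses are not given: they have to be found in the camera images.
- stand: Fixed plywood stand, 260 deep (x) x 300 wide (y), a small drum tumbler on top. Origin: centre of the footprint, on the board; x points from front to back, the front faces the robot. Its top board is the ledge: underside at height 85, top at 103. Below it is a bay 270 wide between the cheeks, open to the front, with the tray inside and under it only the board.
- ledge_edge (a point): Middle of the ledge's lower front edge: stand x = -130, y = 0, height 85. Axes as the stand's. The tumbler on top begins 100 behind this edge.
- tray_front (a point): On the tray's flat upright front panel (250 wide, heights 14 to 80): its middle in y, height 60, on the front face, at stand x = -45 mm minus the tray's joint value. The pull eye is on this face, clamped on a rail: its middle is anywhere within 75 to either side of this point in stand y, not measured, to be felt for. Firm against side pushes. Axes as the stand's.
- eye_level (a point): Same point, for the eye's shape: a level U of 8 thick round steel bar at height 60 (56 to 64), hole upright, open to a tip from below. Two prongs run from the panel towards the front, 24 clear between them, 40 over all (stand y), joined by a cross bar centred 28 in front of the panel, leaving 24 clear from panel to bar. This point does not show the eye's sideways place.
- tray (a joint): How far the tray is drawn out towards the stand's front, in m: 0 fully in, 0.11 the end stop; starts 0.01 to 0.03. It slides with about 7 N of friction, pushed in or pulled out, and stays where it is left. The whole eye is clear of the ledge at 0.085.
- hook: Loose hooked rod, about 130 g, lying on the board: a wooden handle block 100 long (its x), 24 wide (its y), 34 high, then a straight 8 thick steel rod from the handle's +x end at 17 above the handle's underside, out to x = 140, where it turns straight up. Origin: centre of the handle's underside; x points to the hooked end, z up (tip upward).
- hook_tip (a point): Centre of the round end (radius 4) of the upturned tip of the rod: 140 ahead of the handle's centre, 39 above the handle's underside (the very top is at 43).
- hook_grip (a point): Centre of the rod's wooden handle, 17 above its underside.
- lid_a: Orange rubber barrel lid, 92 across, 18 high, on the board. Origin: centre of its underside. Leave alone.
- lid_b: Orange rubber barrel lid like the other, lying on top of the stand's ledge. Origin: centre of its underside. Leave alone.
- canister: Dull silver tin canister with lid, 80 across, 95 high. Origin: centre of its underside. Leave alone.
- funnel: Blue plastic funnel standing on its mouth, 104 across, 110 high. Origin: centre of its underside. Leave alone.
- egg: Rusty red polished jasper egg on a flat foot, 46 across, 55 high. Origin: centre of its underside. Leave alone.
- jar: Amber glass jar with cap, 60 across, 90 high. Origin: centre of its underside. Leave alone.
Not all that is in view belongs to the job. What is meant by the hook is not yellow, and is the smaller of those in its own colour.

How it is judged (in metres and radians):
On the way, in this order (a step that is already met when the one before it is completed fails the run):
1. the rod's tip is reached in under the ledge (at least 5 mm behind its edge) (x of hook_tip in the frame of stand above -0.125 m and y of hook_tip in the frame of stand between -0.13 and 0.13 m and height (world z) of hook_tip below 0.085 m), for 0.1 s.
2. the tray is drawn out by the rod until the eye stands clear of the ledge (joint above 0.078) (value of joint tray above 0.078 m), for 0.1 s.
At the end, for the whole second after the job is handed in: The tray is out by more than 75 mm (joint above 0.075), and the rod lies at rest on the board (handle's centre lower than 22 mm), its tip more than 10 mm in front of the ledge edge or beside the stand (value of joint tray above 0.075 m and height (world z) of hook_grip below 0.022 m and (x of hook_tip in the frame of stand below -0.14 m or y of hook_tip in the frame of stand above 0.16 m or y of hook_tip in the frame of stand below -0.16 m) and linear speed of hook below 0.02 m/s); the robot touches nothing.
It fails at once if the rod presses on the stand, tray or eye with more than 20 N (contact force between hook and stand above 20 N).
It fails at once if the gripper or arm touches the stand, tray or eye (over 1 N) (contact force between any of the fingers, the arm and stand above 1 N).
It fails at once if another thing is moved by more than 25 mm (distance of any of lid_a, lid_b, canister, funnel, egg, jar from where it was at the start of the episode above 0.025 m).
It also fails if it takes over 70 s, if anything falls off the work surface, if the arm or the gripper's body presses on something with over 40 N, if the wrist force passes 120 N, or if a joint passes its speed limit or range.

## Working session

There is one attempt and no reset: what is moved stays moved. The work goes in short steps, Python scripts to look and compute and a tool call to move; the robot and the scene stay as the last step left them, time stands still between calls to the robot, and variables do not carry over. Pictures are saved under pics/ and viewed, about 8 in all and at most 12, crops included, and the job is handed in when it is done.

Besides the shell and the picture viewer there is one more tool, called after "Request:" by a JSON object that holds its "op" and its "data". step_arm: Moves the arm, as the interface text tells. Its arguments: {"type":"object","properties":{"deltas":{"type":"array"},"fingers":{"type":"number"}},"required":["deltas"]}

```bash
mkdir -p pics; ls; python3 - <<'E'
from plant import bot
import cv2,numpy as np
o=bot.get_obs(); print({k:np.round(v,3).tolist() for k,v in o.items()}, bot.tip_reach)
for n in ["scene","top"]:
    p=bot.capture(n); cv2.imwrite(f"pics/{n}0.png",cv2.resize(p["color"][:,:,::-1],None,fx=1.5,fy=1.5,interpolation=cv2.INTER_CUBIC))
    print(n,p["fx"],p["cx"],p["cy"],np.round(p["R"],3).tolist(),np.round(p["t"],1).tolist())
    for q in ["hook","stand","tray_front","lid_a","canister","funnel","egg","jar"]:
        print(q,[(round(d["p"],2),np.round(d["rect"]).astype(int).tolist()) for d in bot.boxes_of(q,p)][:5])
E
```

```text
pics
{'time': 0.0, 'joint_positions': [1.027, 0.343, 1.525, 0.0, 1.275, -0.146], 'dq': [0.002, -0.001, -0.0, -0.002, 0.0, -0.001], 'tau': [-0.001, -43.124, -24.422, 0.072, 0.056, -0.0], 'tool_pos': [203.146, 483.645, 223.712], 'tcp_rot': [-3.14, -0.0, 2.744], 'contact_force': [-0.303, 0.457, 0.254], 'moment': [0.026, -0.033, 0.017], 'grip_width': 91.962} 25.0
scene 380.0140614862689 258.7866980305298 192.44763107607716 [[-0.966, 0.258, -0.02], [0.198, 0.688, -0.698], [-0.167, -0.678, -0.716]] [482.7, -67.6, 1350.9]
hook [(0.86, [289, 257, 68, 22]), (0.71, [307, 149, 19, 22]), (0.59, [380, 300, 17, 100])]
stand [(0.58, [170, 208, 100, 117])]
tray_front []
lid_a [(0.89, [186, 155, 22, 19])]
canister [(0.68, [258, 143, 19, 30]), (0.3, [196, 212, 35, 23])]
funnel [(0.84, [238, 341, 42, 44])]
egg [(0.67, [251, 283, 15, 22])]
jar [(0.94, [213, 124, 14, 25])]
top 356.09463464055466 256.30441636416003 193.5364910997407 [[-0.02, -1.0, 0.023], [-0.989, 0.016, -0.15], [0.149, -0.025, -0.988]] [19.7, 526.1, 1200.8]
hook [(0.79, [133, 262, 70, 38]), (0.67, [187, 210, 12, 50]), (0.62, [332, 270, 53, 16])]
stand [(0.59, [256, 121, 100, 94])]
tray_front [(0.49, [256, 123, 98, 90])]
lid_a [(0.83, [350, 145, 24, 31]), (0.6, [238, 137, 25, 29])]
canister [(0.66, [335, 219, 28, 27])]
funnel [(0.65, [136, 160, 26, 29]), (0.46, [189, 208, 11, 55])]
egg [(0.47, [171, 174, 11, 8])]
jar [(0.86, [382, 178, 22, 19])]
```

View pics/scene0.png

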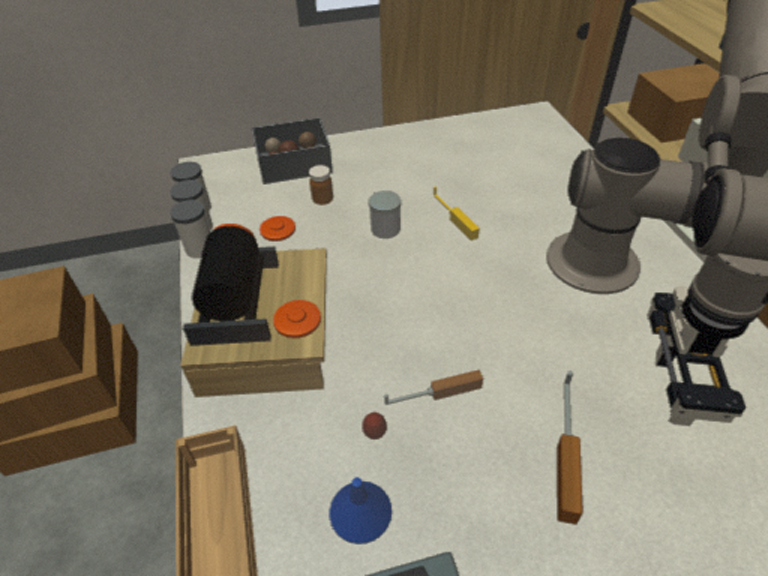

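View pics/top0.png

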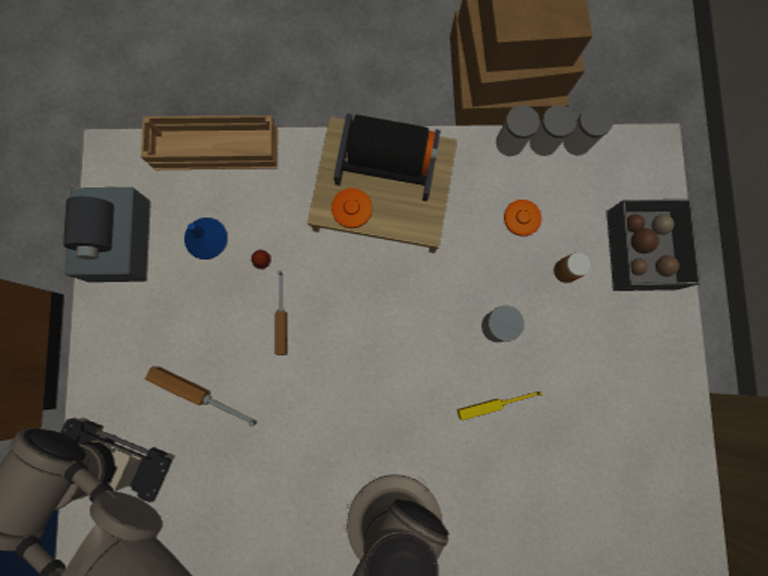

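The scene view (1.5x) shows three hooked rods: yellow at top-view (500,405), big brown at (200,395) and small brown at (281,312). The hook meant is the small brown one, because it isn't yellow and is the smaller of the two brown rods. The stand's front edge runs from about (309,228) to (438,247) in the top view. I'll confirm with one enlarged crop.

```bash
python3 - <<'E'
from plant import bot
import cv2
p=bot.capture("top"); c=p["color"][135:285,90:310,::-1]
cv2.imwrite("pics/crop1.png",cv2.resize(c,None,fx=3.6,fy=3.6,interpolation=cv2.INTER_CUBIC))
E
```

```text
(no output)
```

View pics/crop1.png

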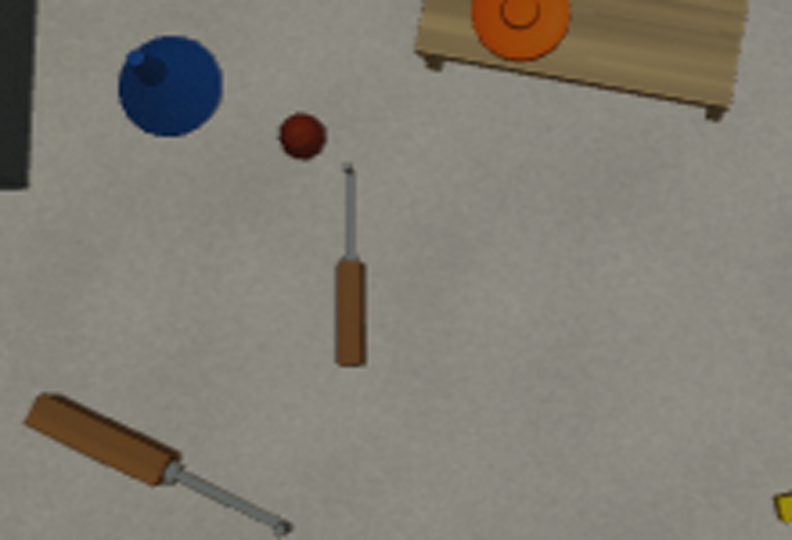

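The crop confirms it: the small brown rod's handle runs (336,262) to (365,366) and its tip is at (348,168). It is clearly smaller than the other brown rod. The ledge's front corners are at (417,51) and (730,106).

```bash
cat > h.py <<'E'
import numpy as np, cv2
from scipy.optimize import least_squares
from scipy.spatial.transform import Rotation as Ro
from plant import bot
def proj(p,X):
    c=np.atleast_2d(X)@np.array(p["R"]).T+np.array(p["t"]); return np.c_[p["fx"]*c[:,0]/c[:,2]+p["cx"],p["fy"]*c[:,1]/c[:,2]+p["cy"]]
def body(q,L):
    L=np.atleast_2d(np.array(L,float)); c,s=np.cos(q[2]),np.sin(q[2])
    return np.c_[q[0]+c*L[:,0]-s*L[:,1],q[1]+s*L[:,0]+c*L[:,1],L[:,2]]
def fit(obs,q0):
    f=lambda q:np.concatenate([(proj(p,body(q,L))-np.array(px)).ravel() for p,L,px in obs])
    r=least_squares(f,q0,loss="soft_l1"); return r.x,r.fun.reshape(-1,2)
def poly(im,p,q,L,close=True):
    k=im.shape[1]/512
    cv2.polylines(im,[np.round((proj(p,body(q,L))+.5)*k-.5).astype(int)],close,(0,255,0),1)
E
python3 - <<'E'
from h import *
T=bot.capture("top");S=bot.capture("scene")
cr=lambda a:np.array(a)/3.6+[90,135]
b=lambda a:np.array(a)/1.5
st,r=fit([(T,[[-130,150,103],[-130,-150,103],[130,150,103],[130,-150,103]],np.r_[cr([[417,51],[730,106]]),b([[330,118],[457,140]])]),
 (S,[[-130,150,103],[-130,-150,103],[130,150,103]],b([[325,358],[327,249],[188,363]]))],[650,0,-.1])
print("stand",np.round(st,3),"res",np.round(r,1).tolist())
hk,r=fit([(T,[[50,12,34],[50,-12,34],[-50,12,34],[-50,-12,34],[140,0,43]],cr([[337,261],[365,261],[336,365],[365,366],[348,166]])),
 (S,[[140,0,43]],b([[387,397]]))],[400,200,0])
print("hook",np.round(hk,3),"res",np.round(r,1).tolist())
print("cam",-np.array(T["R"]).T@T["t"],-np.array(S["R"]).T@S["t"])
im=[]
for p,n in((T,"t"),(S,"s")):
    i=cv2.resize(p["color"][:,:,::-1],None,fx=4,fy=4,interpolation=cv2.INTER_CUBIC)
    for z in (103,85): poly(i,p,st,[[-130,150,z],[-130,-150,z],[130,-150,z],[130,150,z]])
    poly(i,p,hk,[[50,12,34],[50,-12,34],[-50,-12,34],[-50,12,34]]); poly(i,p,hk,[[50,0,17],[140,0,17],[140,0,43]],False)
    im.append(i)
v=np.vstack([cv2.resize(im[0][280:1000,640:1300],(660,720)),])
w=im[1][600:1320,460:1360]
o=np.hstack([v,w]); o=cv2.resize(o,(800,int(800*o.shape[0]/o.shape[1])),interpolation=cv2.INTER_AREA)
cv2.imwrite("pics/fit.png",o)
# points in stand frame
inv=lambda x:body([0,0,-st[2]],[x[0]-st[0],x[1]-st[1],0])[0][:2]
print("hook tip in stand",inv(body(hk,[140,0,0])[0]))
def gp(px,z):
    d=np.array(T["R"]).T@[(px[0]-T["cx"])/T["fx"],(px[1]-T["cy"])/T["fy"],1]; c=-np.array(T["R"]).T@T["t"]; return (c+d*(z-c[2])/d[2])[:2]
for n,px,z in (("egg",b([261,259]),30),("funnel",b([206,238]),50),("lid_b",b([352,208]),121)): g=gp(px,z);print(n,g,inv(g))
E
```

```text
stand [ 7.65272e+02  1.03230e+01 -1.95000e-01] res [[-1.4, 1.0], [-0.2, 1.4], [-0.8, -0.2], [-0.2, 0.3], [-0.3, -3.0], [-0.5, -2.6], [-4.6, -0.2]]
hook [432.181 249.589  25.167] res [[-0.2, 0.2], [-1.0, -0.1], [0.8, 0.4], [-0.2, -0.3], [-0.9, 0.4], [-1.0, -3.3]]
cam [ 341.0885942    41.42263456 1265.29703283] [704.74463285 837.53947511 929.67933256]
hook tip in stand [-236.89213923  201.84313471]
egg [606.97310364 298.30860556] [-211.22517482  251.7509308 ]
funnel [654.3039499  421.73633059] [-188.77166001  382.02161816]
lid_b [699.70465134  80.42979665] [-77.93710303  56.03530744]
```

View pics/fit.png

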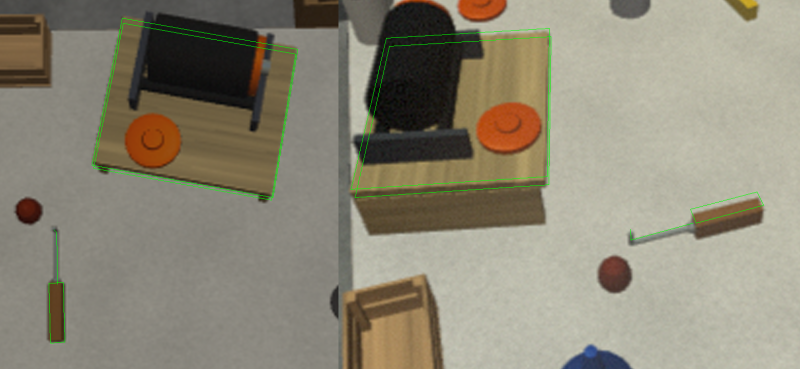

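The overlay matches in the top view. The scene view sits about 3 px high, so I'll check that again with the rod in hand. Next is the approach to the grasp.

```bash
cat >> h.py <<'E'
HK=np.array([432.2,249.6,0.034]); ST=np.array([765.3,10.3,-0.195])
def dl(pos,yaw,cur=None,cy=None):
    o=bot.get_obs(); cur=o["tool_pos"] if cur is None else cur
    Rc=Ro.from_euler("xyz",o["tcp_rot"] if cy is None else [np.pi,0,cy]); Rt=Ro.from_euler("xyz",[np.pi,0,yaw])
    return np.round(Rc.inv().apply(np.array(pos)-cur),1).tolist(),np.round((Rc.inv()*Rt).as_rotvec(),3).tolist()
E
python3 - <<'E'
from h import *
g=body(HK,[10,0,0])[0]; print(g)
print(dl([g[0],g[1],130],HK[2]+np.pi,[203.4,484.0,224.4],2.744))
E
```

```text
[442.19422056 249.9399345    0.        ]
([-310.8, -123.3, 94.4], [-0.0, 0.0, -0.432])
```

Request:
{"op": "step_arm", "data": {"deltas": [[-31,-12,9,0,0,0],[-62,-25,19,0,0,0],[-93,-37,28,0,0,0],[-124,-49,38,0,0,0],[-155,-62,47,0,0,0]], "fingers": 70}}

```text
time: 1.47
tool_pos: [323.1, 365.8, 177.1]
tcp_rot: [3.141, 0.0, 2.744]
contact_force: [0.9, -0.8, -1.3]
grip_width: 70.7
```

Request:
{"op": "step_arm", "data": {"deltas": [[-31,-12,9,0,0,-0.086],[-62,-25,19,0,0,-0.173],[-93,-37,28,0,0,-0.259],[-124,-49,38,0,0,-0.346],[-155.8,-61.3,47.4,0,0,-0.432]]}}

```text
time: 1.88
tool_pos: [443.1, 248.7, 129.7]
tcp_rot: [3.141, 0.0, -3.103]
contact_force: [-0.2, 0.3, -1.4]
grip_width: 69.9
```

Request:
{"op": "step_arm", "data": {"deltas": [[0,0,0,0,0,0],[0,0,0,0,0,0]]}}

```text
time: 2.05
tool_pos: [442.8, 248.8, 129.5]
tcp_rot: [-3.141, -0.001, -3.112]
contact_force: [-0.0, 0.6, -0.1]
grip_width: 70.0
```

```bash
python3 - <<'E'
from h import *
o=bot.get_obs(); print(o["tool_pos"],o["tcp_rot"],o["grip_width"],o["joint_positions"])
T=bot.capture("top");S=bot.capture("scene")
im=[]
for p,(x0,y0,x1,y1) in((T,(130,150,250,260)),(S,(230,180,350,290))):
    i=cv2.resize(p["color"][:,:,::-1],None,fx=4,fy=4,interpolation=cv2.INTER_CUBIC)
    poly(i,p,HK,[[50,12,34],[50,-12,34],[-50,-12,34],[-50,12,34]]); poly(i,p,HK,[[50,0,17],[140,0,17],[140,0,43]],False)
    c=o["tool_pos"]
    for s in(35,-35):
        px=proj(p,c+Ro.from_euler("xyz",o["tcp_rot"]).apply([0,s,25]))[0]; cv2.circle(i,tuple(np.round(px*4).astype(int)),4,(0,0,255),1)
    im.append(i[y0*4:y1*4,x0*4:x1*4])
o=np.hstack(im);cv2.imwrite("pics/g.png",cv2.resize(o,(800,int(800*o.shape[0]/o.shape[1]))))
E
```

```text
[442.80026405 248.75896118 129.46112408] [-3.14142803e+00 -1.15776226e-03 -3.11167020e+00] 69.97034018717672 [ 3.60707090e-01  4.11257741e-01  1.70618884e+00  2.57725013e-04
  1.02529455e+00 -1.24014563e+00]
```

View pics/g.png

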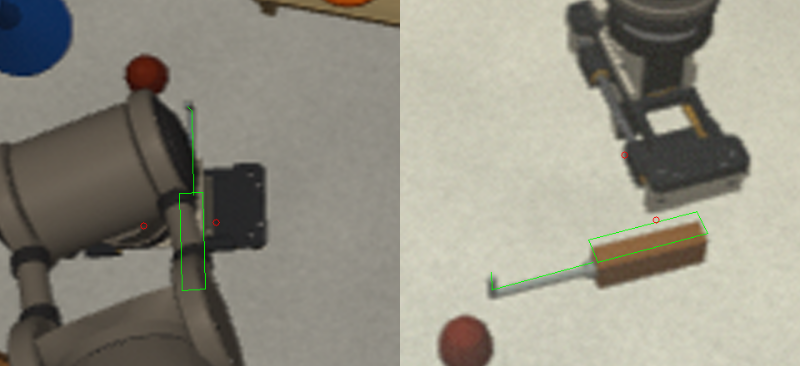

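The gripper straddles the handle, which lies at about (190,240) in the left crop. In the scene view, projections sit about 4 px above the real rod. The jaw opening absorbs that, so I'm going down.

Request:
{"op": "step_arm", "data": {"deltas": [[0,0,20,0,0,0],[0,0,40,0,0,0],[0,0,60,0,0,0],[0,0,75,0,0,0],[0,0,85,0,0,0]]}}

```text
time: 2.57
tool_pos: [440.6, 251.1, 44.1]
tcp_rot: [-3.141, -0.001, -3.106]
contact_force: [-0.1, -0.1, -0.2]
grip_width: 70.2
```

Request:
{"op": "step_arm", "data": {"deltas": [[0,0,8,0,0,0],[0,0,16,0,0,0],[0,0,16,0,0,0]]}}

```text
time: 2.82
tool_pos: [441.4, 250.2, 28.2]
tcp_rot: [-3.141, -0.001, -3.107]
contact_force: [-0.6, -0.0, 0.5]
grip_width: 69.9
```

Request:
{"op": "step_arm", "data": {"deltas": [[0,0,0,0,0,0],[0,0,0,0,0,0],[0,0,0,0,0,0],[0,0,0,0,0,0],[0,0,0,0,0,0]], "fingers": 10}}

```text
time: 3.23
tool_pos: [442.4, 250.0, 29.5]
tcp_rot: [3.141, 0.001, -3.108]
contact_force: [0.7, -1.4, -0.2]
grip_width: 41.3
```

Request:
{"op": "step_arm", "data": {"deltas": [[0,0,0,0,0,0],[0,0,0,0,0,0],[0,0,0,0,0,0],[0,0,0,0,0,0],[0,0,0,0,0,0]]}}

```text
time: 3.65
tool_pos: [442.3, 250.1, 29.2]
tcp_rot: [3.141, 0.0, -3.107]
contact_force: [0.8, 0.5, 1.9]
grip_width: 23.2
```

Request:
{"op": "step_arm", "data": {"deltas": [[0,0,-20,0,0,0],[0,0,-45,0,0,0],[0,0,-70,0,0,0],[0,0,-70,0,0,0],[0,0,-70,0,0,0]]}}

```text
time: 4.07
tool_pos: [442.6, 250.1, 99.9]
tcp_rot: [3.141, 0.002, -3.107]
contact_force: [-1.0, -0.4, -2.2]
grip_width: 22.8
```

```bash
python3 - <<'E'
from h import *
o=bot.get_obs(); print(o["tool_pos"],o["tcp_rot"],o["grip_width"],o["contact_force"],o["moment"])
T=bot.capture("top");S=bot.capture("scene")
R=Ro.from_euler("xyz",o["tcp_rot"]).as_matrix(); c=o["tool_pos"]
# hook axes: hx=-tool x
hp=lambda L:np.array(c)+R@[0,0,6]+np.array([-R[:,0]*a+(-R[:,2])*b for a,b in L])
pts=hp([(-10+50,-5),(-10+140,-5),(-10+140,21)])   # axis is 5 below grasp pt
im=[]
for p,(x0,y0,x1,y1) in((T,(130,150,250,260)),(S,(220,180,340,290))):
    i=cv2.resize(p["color"][:,:,::-1],None,fx=4,fy=4,interpolation=cv2.INTER_CUBIC)
    px=proj(p,pts); print(px.round(1).tolist())
    cv2.polylines(i,[np.round((px+.5)*4-.5).astype(int)],False,(0,255,0),1)
    im.append(i[y0*4:y1*4,x0*4:x1*4])
o=np.hstack(im);cv2.imwrite("pics/l.png",cv2.resize(o,(800,int(800*o.shape[0]/o.shape[1]))))
E
```

```text
[442.64796328 250.13565345  99.8782897 ] [ 3.14083932e+00  2.27288031e-03 -3.10734489e+00] 22.777174488230145 [-0.97728821 -0.35666793 -2.1547992 ] [ 0.02933566 -0.00036395 -0.02257155]
[[184.0, 205.6], [183.3, 178.9], [181.9, 177.4]]
[[288.0, 243.5], [256.4, 251.7], [256.2, 245.9]]
```

View pics/l.png

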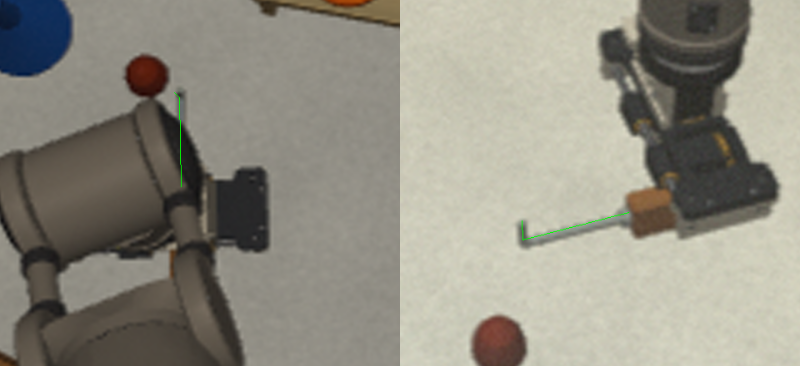

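The rod is held level and matches the prediction to within about 1–2 px in both views. Next I'll move the tip to just in front of the ledge, on the bay's +y side.

```bash
cat >> h.py <<'E'
def tcp_for(xs,ys,st=None,off=130):  # TCP xy for hook tip at stand (xs,ys), rod along stand x
    st=ST if st is None else st
    return body(st,[xs-off,ys,0])[0][:2]
def tip_stand(o,off=130,st=None):
    st=ST if st is None else st
    R=Ro.from_euler("xyz",o["tcp_rot"]).as_matrix(); w=np.array(o["tool_pos"])-R[:,0]*off
    return body([0,0,-st[2]],[w[0]-st[0],w[1]-st[1],0])[0][:2], w[2]-29+39
E
python3 - <<'E'
from h import *
a=tcp_for(-170,106); print(a, dl([*a,100],ST[2]+np.pi), tip_stand(bot.get_obs()))
E
```

```text
[491.52495184 172.42101346] ([-47.5, -78.9, -2.0], [-0.001, -0.002, 0.229]) (array([-237.57055229,  201.56413526]), np.float64(107.8406995550421))
```

Request:
{"op": "step_arm", "data": {"deltas": [[-9,-16,0,0,0,0.046],[-19,-32,0,0,0,0.092],[-28,-47,0,0,0,0.137],[-38,-63,0,0,0,0.183],[-47.5,-79,0,0,0,0.229]]}}

```text
time: 4.58
tool_pos: [491.7, 171.7, 97.3]
tcp_rot: [-3.14, -0.003, 2.945]
contact_force: [-0.0, 0.4, -2.1]
grip_width: 22.9
```

Request:
{"op": "step_arm", "data": {"deltas": [[0,0,15,0,0,0],[0,0,32,0,0,0],[0,0,50,0,0,0],[0,0,60,0,0,0],[0,0,60,0,0,0]]}}

```text
time: 5.0
tool_pos: [490.0, 172.1, 35.9]
tcp_rot: [-3.139, -0.006, 2.947]
contact_force: [-0.7, -0.2, -2.6]
grip_width: 23.1
```

```bash
python3 - <<'E'
from h import *
o=bot.get_obs(); print(o["tool_pos"],o["tcp_rot"],o["grip_width"],o["contact_force"],tip_stand(o))
T=bot.capture("top");S=bot.capture("scene")
R=Ro.from_euler("xyz",o["tcp_rot"]).as_matrix(); c=np.array(o["tool_pos"])
tip=c+R@[-130,0,6-20]; bend=c+R@[-130,0,6+5]
im=[]
for p,(x0,y0,x1,y1) in((T,(190,125,310,215)),(S,(165,170,285,260))):
    i=cv2.resize(p["color"][:,:,::-1],None,fx=8,fy=8,interpolation=cv2.INTER_CUBIC)
    k=lambda q:tuple(np.round((q+.5)*8-.5).astype(int))
    for X in (tip,bend): q=proj(p,X)[0]; print(q); cv2.circle(i,k(q),5,(0,0,255),1)
    for L in ([-130,150,103],[-130,-150,103],[-130,150,85],[-130,-150,85],[-130,150,0],[-130,-150,0]): cv2.circle(i,k(proj(p,body(ST,L))[0]),6,(0,255,0),1)
    im.append(i[y0*8:y1*8,x0*8:x1*8])
o=np.vstack(im);cv2.imwrite("pics/n.png",cv2.resize(np.hstack(im),(800,300),interpolation=cv2.INTER_AREA)); cv2.imwrite("pics/n_top.png",cv2.resize(im[0],(800,600))); cv2.imwrite("pics/n_sc.png",cv2.resize(im[1],(800,600)))
a=cv2.resize(im[0],(400,300),interpolation=cv2.INTER_AREA)
E
```

```text
[489.96889712 172.09859683  35.8586972 ] [-3.13911937 -0.00623042  2.94661175] 23.101737870508746 [-0.66748466 -0.23092292 -2.61841711] (array([-171.4666135 ,  105.38466449]), np.float64(45.048747641731794))
[216.59471722 167.89608258]
[217.22043576 169.4961193 ]
[232.56552646 234.00836613]
[233.1978923 239.1905153]
```

View pics/n_top.png

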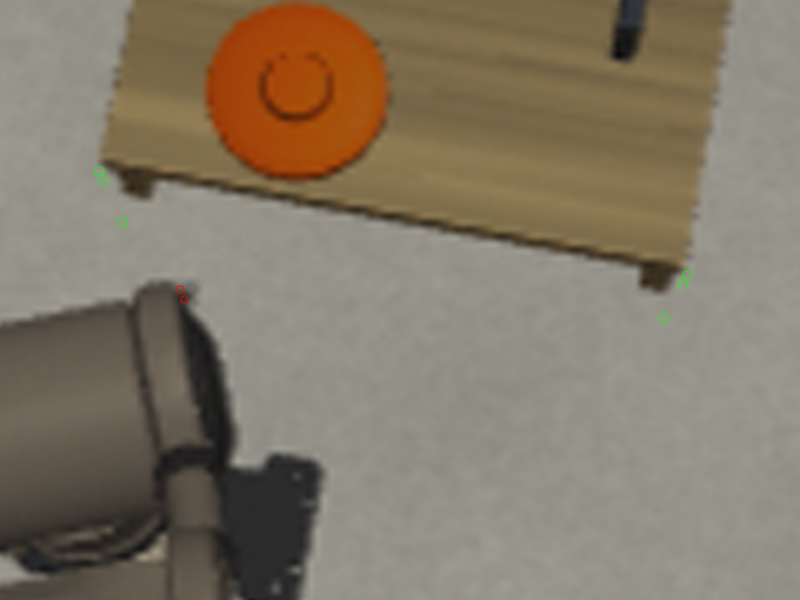

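View pics/n_sc.png

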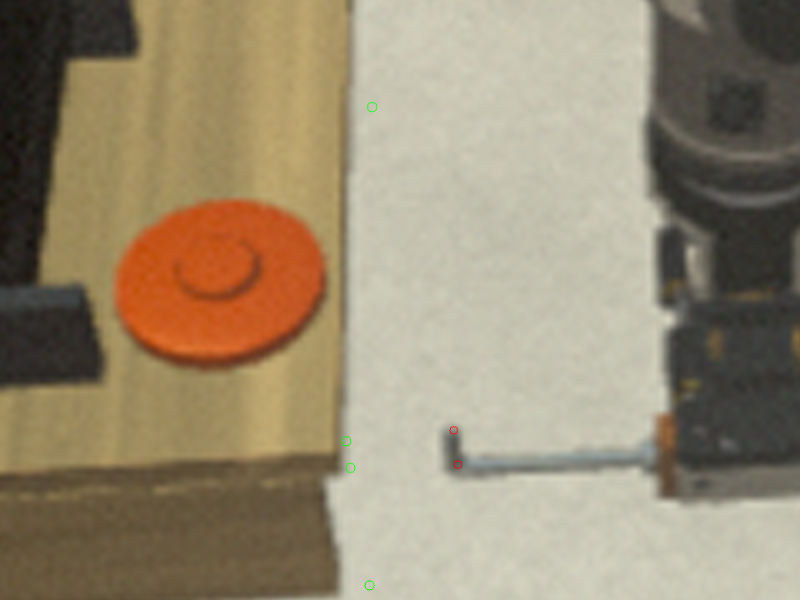

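Both views show the rod tip in front of the ledge near the +y cheek. In the scene crop the tip is at (451,432), against a predicted (453,430). In the top crop the tip is at (191,290) but predicted at (180,289), so the top camera is biased by about 1.8 columns. I'll refit the stand with that correction.

```bash
python3 - <<'E'
from h import *
T=bot.capture("top");S=bot.capture("scene")
c=np.array([-1.8,0.])
for cc in (c,0*c):
  st,r=fit([(T,[[-130,150,103],[-130,-150,103],[130,150,103],[130,-150,103]],np.array([[205.45,149],[292.9,164.75],[219.8,78.5],[304.5,93.2]])+cc),
  (S,[[-130,150,103],[-130,150,85],[-130,-150,103],[130,150,103]],[[216.7,238.25],[216.6,241.3],[217.7,165.7],[125,241.8]])],ST)
  print(st.round(3).tolist(),r.round(1).tolist())
  if cc is c: keep=st
print(tip_stand(bot.get_obs(),st=keep), bot.get_obs()["tool_pos"])
E
```

```text
[766.169, 15.307, -0.197] [[-0.8, 0.8], [-0.1, 0.9], [-0.2, -0.3], [0.4, 0.3], [-0.4, -1.1], [0.4, -0.1], [-0.1, -1.2], [-4.7, 1.5]]
[765.876, 11.136, -0.198] [[-1.3, 0.8], [-0.7, 1.0], [-0.7, -0.3], [-0.1, 0.4], [-0.6, -2.2], [0.1, -1.3], [-0.2, -2.0], [-4.6, 0.2]]
(array([-168.9459613 ,  101.27706305]), np.float64(49.75767525778893)) [492.77531827 172.83505306  39.62681771]
```

```bash
sed -i 's/ST=np.array(.*/ST=np.array([767.5,16,-0.197])/' h.py
```

Request:
{"op": "step_arm", "data": {"deltas": [[0,3,-5,0,0,0],[0,6,-10,0,0,0],[0,8,-15,0,0,0],[0,8,-15,0,0,0]]}}

```text
time: 5.53
tool_pos: [495.0, 181.3, 55.9]
tcp_rot: [3.14, 0.003, 2.947]
contact_force: [0.6, 0.2, -1.3]
grip_width: 23.1
```

Request:
{"op": "step_arm", "data": {"deltas": [[-8,0,0,0,0,0],[-20,0,0,0,0,0],[-32,0,0,0,0,0],[-40,0,0,0,0,0],[-40,0,0,0,0,0]]}}

```text
time: 5.95
tool_pos: [535.0, 172.2, 54.0]
tcp_rot: [3.141, 0.002, 2.946]
contact_force: [1.2, -0.5, -1.5]
grip_width: 22.9
```

Request:
{"op": "step_arm", "data": {"deltas": [[-8,0,0,0,0,0],[-16,0,0,0,0,0],[-24,0,0,0,0,0],[-32,0,0,0,0,0],[-32,0,0,0,0,0]]}}

```text
time: 6.37
tool_pos: [566.4, 166.2, 54.2]
tcp_rot: [3.141, 0.002, 2.946]
contact_force: [-0.5, 0.2, -1.7]
grip_width: 22.9
```

Request:
{"op": "step_arm", "data": {"deltas": [[-3,0,0,0,0,0],[-6,0,0,0,0,0],[-8,0,0,0,0,0],[-8,0,0,0,0,0]]}}

```text
time: 6.7
tool_pos: [572.6, 165.0, 54.1]
tcp_rot: [3.141, 0.0, 2.947]
contact_force: [-0.4, 0.5, -0.9]
grip_width: 22.9
```

Request:
{"op": "step_arm", "data": {"deltas": [[-2,0,0,0,0,0],[-4,0,0,0,0,0],[-5,0,0,0,0,0],[-5,0,0,0,0,0]]}}

```text
time: 7.03
tool_pos: [577.5, 164.0, 54.1]
tcp_rot: [3.141, 0.0, 2.947]
contact_force: [0.7, 0.4, -1.5]
grip_width: 23.1
```

Request:
{"op": "step_arm", "data": {"deltas": [[-2,0,0,0,0,0],[-4,0,0,0,0,0],[-5,0,0,0,0,0],[-5,0,0,0,0,0]]}}

```text
time: 7.37
tool_pos: [582.5, 163.0, 54.0]
tcp_rot: [3.141, 0.0, 2.947]
contact_force: [-0.2, -0.0, -1.2]
grip_width: 23.0
```

Request:
{"op": "step_arm", "data": {"deltas": [[-2,0,0,0,0,0],[-4,0,0,0,0,0],[-4,0,0,0,0,0]]}}

```text
time: 7.62
tool_pos: [586.5, 162.2, 54.1]
tcp_rot: [3.141, 0.001, 2.947]
contact_force: [-0.7, 1.1, -0.9]
grip_width: 22.9
```

Request:
{"op": "step_arm", "data": {"deltas": [[-2,0,0,0,0,0],[-4,0,0,0,0,0],[-4,0,0,0,0,0]]}}

```text
time: 7.87
tool_pos: [590.5, 161.4, 54.1]
tcp_rot: [3.141, 0.0, 2.947]
contact_force: [0.1, 1.3, -0.2]
grip_width: 23.1
```

Request:
{"op": "step_arm", "data": {"deltas": [[-2,0,0,0,0,0],[-3,0,0,0,0,0],[-3,0,0,0,0,0]]}}

```text
time: 8.12
tool_pos: [593.2, 160.9, 54.1]
tcp_rot: [3.141, 0.0, 2.947]
contact_force: [-0.1, 0.3, -0.6]
grip_width: 23.0
```

Request:
{"op": "step_arm", "data": {"deltas": [[-2,0,0,0,0,0],[-3,0,0,0,0,0],[-3,0,0,0,0,0]]}}

```text
time: 8.37
tool_pos: [596.2, 160.3, 54.0]
tcp_rot: [3.141, 0.0, 2.947]
contact_force: [0.0, 0.1, -0.8]
grip_width: 23.0
```

Request:
{"op": "step_arm", "data": {"deltas": [[-2,0,0,0,0,0],[-3,0,0,0,0,0],[-3,0,0,0,0,0]]}}

```text
time: 8.62
tool_pos: [599.1, 159.7, 54.1]
tcp_rot: [3.141, 0.0, 2.947]
contact_force: [-0.3, 0.3, -1.8]
grip_width: 22.9
```

Request:
{"op": "step_arm", "data": {"deltas": [[-2,0,0,0,0,0],[-3,0,0,0,0,0],[-3,0,0,0,0,0]]}}

```text
time: 8.87
tool_pos: [600.4, 159.3, 53.4]
tcp_rot: [-3.141, -0.003, 2.947]
contact_force: [-5.3, 1.1, -0.5]
grip_width: 22.8
```

The panel is felt at about -5 N, with the TCP near 599.4 and tray joint roughly 14 mm. To find the eye's rough place I'll back off, shift sideways and probe from the front. A push that way can't exceed the tray's 7 N friction.

Request:
{"op": "step_arm", "data": {"deltas": [[10,0,0,0,0,0],[25,0,0,0,0,0],[40,0,0,0,0,0],[44,-5,0,0,0,0],[44,-20,0,0,0,0]]}}

```text
time: 9.28
tool_pos: [554.6, 149.1, 54.3]
tcp_rot: [3.141, 0.001, 2.949]
contact_force: [0.5, 0.7, -0.6]
grip_width: 23.5
```

Request:
{"op": "step_arm", "data": {"deltas": [[0,-15,0,0,0,0],[0,-30,0,0,0,0],[0,-35,0,0,0,0],[0,-35,0,0,0,0]]}}

```text
time: 9.62
tool_pos: [548.7, 111.7, 54.3]
tcp_rot: [-3.142, 0.001, 2.944]
contact_force: [-0.6, 0.3, -1.3]
grip_width: 23.3
```

Request:
{"op": "step_arm", "data": {"deltas": [[-4,0,0,0,0,0],[-8,0,0,0,0,0],[-11,0,0,0,0,0],[-14,0,0,0,0,0],[-14,0,0,0,0,0]]}}

```text
time: 10.03
tool_pos: [562.6, 111.3, 54.0]
tcp_rot: [3.141, 0.001, 2.947]
contact_force: [-0.3, -0.3, -0.9]
grip_width: 23.2
```

Request:
{"op": "step_arm", "data": {"deltas": [[7,0,0,0,0,0],[14,0,0,0,0,0],[14,-14,0,0,0,0],[14,-30,0,0,0,0],[14,-44,0,0,0,0]]}}

```text
time: 10.45
tool_pos: [538.4, 69.9, 54.1]
tcp_rot: [-3.141, -0.0, 2.948]
contact_force: [-0.1, -0.2, -0.4]
grip_width: 22.9
```

Request:
{"op": "step_arm", "data": {"deltas": [[-1,0,0,0,0,0],[-5,0,0,0,0,0],[-10,0,0,0,0,0],[-14,0,0,0,0,0],[-14,0,0,0,0,0]]}}

```text
time: 10.87
tool_pos: [552.3, 68.5, 53.3]
tcp_rot: [-3.141, -0.004, 2.947]
contact_force: [-3.5, 1.1, -1.4]
grip_width: 23.2
```

The bar is felt at y≈9 with -3.5 N. I'll bisect at y≈31.

Request:
{"op": "step_arm", "data": {"deltas": [[7,0,0,0,0,0],[14,0,0,0,0,0],[14,8,0,0,0,0],[14,18,0,0,0,0],[14,22,0,0,0,0]]}}

```text
time: 11.28
tool_pos: [544.5, 93.9, 54.5]
tcp_rot: [3.141, 0.002, 2.948]
contact_force: [1.0, 0.2, -1.7]
grip_width: 22.9
```

Request:
{"op": "step_arm", "data": {"deltas": [[-1,0,0,0,0,0],[-5,0,0,0,0,0],[-10,0,0,0,0,0],[-14,0,0,0,0,0],[-14,0,0,0,0,0]]}}

```text
time: 11.7
tool_pos: [557.2, 89.2, 53.5]
tcp_rot: [-3.141, -0.002, 2.946]
contact_force: [-2.2, 1.3, -0.6]
grip_width: 22.7
```

Request:
{"op": "step_arm", "data": {"deltas": [[7,0,0,0,0,0],[14,0,0,0,0,0],[14,10,0,0,0,0],[14,20,0,0,0,0],[14,25,0,0,0,0]]}}

```text
time: 12.12
tool_pos: [549.1, 118.2, 54.4]
tcp_rot: [3.141, 0.001, 2.947]
contact_force: [-0.6, 0.8, -0.8]
grip_width: 22.9
```

Request:
{"op": "step_arm", "data": {"deltas": [[-2,0,0,0,0,0],[-10,0,0,0,0,0],[-20,0,0,0,0,0],[-28,0,0,0,0,0],[-33,0,0,0,0,0]]}}

```text
time: 12.53
tool_pos: [582.5, 109.8, 54.1]
tcp_rot: [3.141, 0.001, 2.946]
contact_force: [0.4, 0.4, -1.0]
grip_width: 22.9
```

Request:
{"op": "step_arm", "data": {"deltas": [[0,-1,0,0,0,0],[0,-2,0,0,0,0],[0,-3,0,0,0,0],[0,-3,0,0,0,0]]}}

```text
time: 12.87
tool_pos: [579.8, 107.1, 53.9]
tcp_rot: [-3.141, -0.001, 2.947]
contact_force: [0.6, -0.9, -1.1]
grip_width: 23.0
```

Request:
{"op": "step_arm", "data": {"deltas": [[0,-1,0,0,0,0],[0,-2,0,0,0,0],[0,-3,0,0,0,0],[0,-3,0,0,0,0]]}}

```text
time: 13.2
tool_pos: [579.7, 104.3, 54.1]
tcp_rot: [3.142, 0.0, 2.947]
contact_force: [0.8, 0.1, -1.3]
grip_width: 23.2
```

Request:
{"op": "step_arm", "data": {"deltas": [[0,-1,0,0,0,0],[0,-2,0,0,0,0],[0,-3,0,0,0,0],[0,-3,0,0,0,0]]}}

```text
time: 13.53
tool_pos: [579.2, 101.4, 54.0]
tcp_rot: [3.141, 0.0, 2.947]
contact_force: [-0.4, 1.2, -0.5]
grip_width: 23.0
```

Request:
{"op": "step_arm", "data": {"deltas": [[0,-1,0,0,0,0],[0,-2,0,0,0,0],[0,-3,0,0,0,0],[0,-3,0,0,0,0]]}}

```text
time: 13.87
tool_pos: [578.5, 98.8, 54.0]
tcp_rot: [3.141, -0.0, 2.947]
contact_force: [-0.1, 3.2, -1.1]
grip_width: 22.7
```

```bash
python3 - <<'E'
from h import *
F=[];M=[];P=[]
for k in range(4):
    bot.capture("top"); o=bot.get_obs(); F.append(o["contact_force"]);M.append(o["moment"]);P.append(o["tool_pos"])
print(np.mean(F,0),np.mean(M,0),np.mean(P,0),tip_stand(o))
E
```

```text
[-0.19267116  2.93408557 -1.34183345] [0.51531138 0.04527968 0.3680154 ] [578.52652376  98.77596024  54.02195514] (array([-71.52685062,  44.4785443 ]), np.float64(64.00084408680536))
```

The prong's side is felt at y≈45 with 2.9 N and 0.37 N m, so the eye's centre is at about y=21. I'll back off, drop below the eye, shift under its hole and rise gently.

Request:
{"op": "step_arm", "data": {"deltas": [[0,2,0,0,0,0],[0,4,0,0,0,0],[-1,4,8,0,0,0],[-2,4,16,0,0,0],[-2,4,20,0,0,0]]}}

```text
time: 14.48
tool_pos: [580.8, 101.7, 32.4]
tcp_rot: [-3.141, -0.002, 2.946]
contact_force: [-0.5, 0.1, -1.4]
grip_width: 23.3
```

Request:
{"op": "step_arm", "data": {"deltas": [[0,0,0,0,0,0],[0,-8,0,0,0,0],[0,-18,0,0,0,0],[0,-27,0,0,0,0],[0,-27,0,0,0,0]]}}

```text
time: 14.9
tool_pos: [575.9, 73.3, 34.3]
tcp_rot: [-3.141, 0.0, 2.945]
contact_force: [-0.7, 0.2, -1.5]
grip_width: 23.0
```

Request:
{"op": "step_arm", "data": {"deltas": [[0,0,-3,0,0,0],[0,0,-6,0,0,0],[0,0,-9,0,0,0],[0,0,-11,0,0,0],[0,0,-11,0,0,0]]}}

```text
time: 15.32
tool_pos: [576.6, 75.9, 45.8]
tcp_rot: [3.141, 0.001, 2.947]
contact_force: [0.4, -0.9, -0.7]
grip_width: 22.8
```

Request:
{"op": "step_arm", "data": {"deltas": [[0,0,-2,0,0,0],[0,0,-4,0,0,0],[0,0,-6,0,0,0],[0,0,-9,0,0,0],[0,0,-9,0,0,0]]}}

```text
time: 15.73
tool_pos: [576.5, 75.6, 54.7]
tcp_rot: [3.141, 0.001, 2.947]
contact_force: [0.7, 0.8, -2.0]
grip_width: 23.0
```

Request:
{"op": "step_arm", "data": {"deltas": [[2,0,0,0,0,0],[4,0,0,0,0,0],[6,0,0,0,0,0],[6,0,0,0,0,0]]}}

```text
time: 16.07
tool_pos: [570.3, 76.8, 54.1]
tcp_rot: [3.141, 0.001, 2.947]
contact_force: [1.9, -0.3, -2.0]
grip_width: 22.9
```

Request:
{"op": "step_arm", "data": {"deltas": [[2,0,0,0,0,0],[4,0,0,0,0,0],[6,0,0,0,0,0],[6,0,0,0,0,0]]}}

```text
time: 16.4
tool_pos: [566.4, 77.6, 54.8]
tcp_rot: [3.141, 0.005, 2.947]
contact_force: [6.2, 0.4, -1.3]
grip_width: 23.2
```

It's caught, with +6.2 N on the pull. I'm drawing the tray out about 80 mm.

Request:
{"op": "step_arm", "data": {"deltas": [[4,0,0,0,0,0],[9,0,0,0,0,0],[15,0,0,0,0,0],[21,0,0,0,0,0],[27,0,0,0,0,0]]}}

```text
time: 16.82
tool_pos: [540.4, 82.8, 54.9]
tcp_rot: [3.141, 0.006, 2.947]
contact_force: [7.9, -1.2, -1.7]
grip_width: 23.1
```

Request:
{"op": "step_arm", "data": {"deltas": [[6,0,0,0,0,0],[12,0,0,0,0,0],[18,0,0,0,0,0],[24,0,0,0,0,0],[30,0,0,0,0,0]]}}

```text
time: 17.23
tool_pos: [511.1, 88.7, 55.0]
tcp_rot: [3.14, 0.007, 2.947]
contact_force: [7.0, -1.4, -1.5]
grip_width: 23.3
```

Request:
{"op": "step_arm", "data": {"deltas": [[6,0,0,0,0,0],[12,0,0,0,0,0],[18,0,0,0,0,0],[22,0,0,0,0,0],[22,0,0,0,0,0]]}}

```text
time: 17.65
tool_pos: [488.3, 93.1, 54.8]
tcp_rot: [3.141, 0.004, 2.947]
contact_force: [4.4, -0.2, -0.9]
grip_width: 23.2
```

```bash
python3 - <<'E'
from h import *
o=bot.get_obs(); print(tip_stand(o),o["tool_pos"],o["contact_force"])
T=bot.capture("top");S=bot.capture("scene")
im=[]
for p,(x0,y0,x1,y1) in((T,(190,125,310,235)),(S,(165,150,285,260))):
    i=cv2.resize(p["color"][:,:,::-1],None,fx=4,fy=4,interpolation=cv2.INTER_CUBIC); im.append(i[y0*4:y1*4,x0*4:x1*4])
cv2.imwrite("pics/p.png",cv2.resize(np.hstack(im),(800,366)))
E
```

```text
(array([-158.87076219,   21.29559293]), np.float64(65.3984488155073)) [488.32845132  93.13381466  54.81724469] [ 4.4497568  -0.19961551 -0.87535041]
```

View pics/p.png

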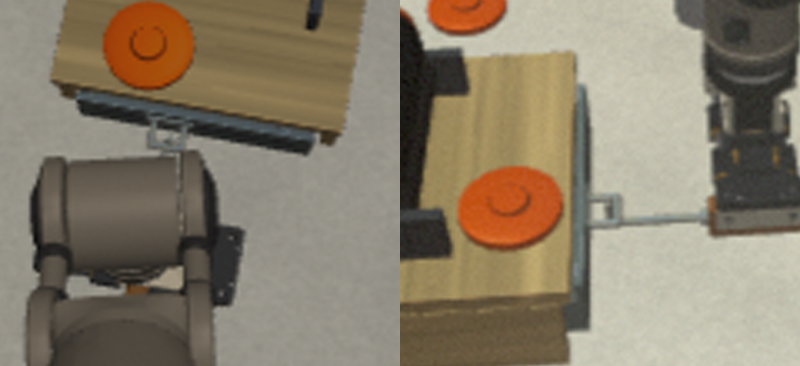

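The tray panel stands in front of the ledge and the eye is fully visible: top crop (168,133), scene crop (605,210). The kinematics put the joint at about 94 mm. Next I unhook: tip forward off the bar, down, then back.

Request:
{"op": "step_arm", "data": {"deltas": [[-3,0,0,0,0,0],[-6,0,0,0,0,0],[-9,0,0,0,0,0],[-9,0,0,0,0,0]]}}

```text
time: 18.08
tool_pos: [495.8, 91.4, 53.8]
tcp_rot: [-3.142, -0.001, 2.947]
contact_force: [-0.1, -0.1, -1.7]
grip_width: 23.1
```

Request:
{"op": "step_arm", "data": {"deltas": [[0,0,5,0,0,0],[0,0,10,0,0,0],[0,0,15,0,0,0],[0,0,20,0,0,0],[0,0,20,0,0,0]]}}

```text
time: 18.5
tool_pos: [494.7, 91.4, 32.7]
tcp_rot: [-3.141, -0.002, 2.947]
contact_force: [0.6, -0.4, -2.4]
grip_width: 23.3
```

Request:
{"op": "step_arm", "data": {"deltas": [[3,0,0,0,0,0],[6,0,0,0,0,0],[10,0,0,0,0,0],[14,0,0,0,0,0],[14,0,0,0,0,0]]}}

```text
time: 18.92
tool_pos: [480.8, 94.4, 34.1]
tcp_rot: [-3.142, -0.001, 2.947]
contact_force: [0.4, 0.1, -1.0]
grip_width: 23.0
```

It's free of the eye with no force. I'm retracting, lowering and laying the rod down.

Request:
{"op": "step_arm", "data": {"deltas": [[10,0,0,0,0,0],[25,0,0,0,0,0],[40,0,0,0,0,0],[50,0,0,0,0,0],[50,0,0,0,0,0]]}}

```text
time: 19.33
tool_pos: [430.7, 104.2, 34.0]
tcp_rot: [-3.141, -0.002, 2.948]
contact_force: [-0.6, 0.1, -1.8]
grip_width: 22.9
```

Request:
{"op": "step_arm", "data": {"deltas": [[0,0,1,0,0,0],[0,0,2.5,0,0,0],[0,0,4,0,0,0],[0,0,5,0,0,0],[0,0,5,0,0,0]]}}

```text
time: 19.75
tool_pos: [433.7, 103.8, 29.1]
tcp_rot: [3.141, 0.001, 2.946]
contact_force: [-0.2, -0.3, 1.5]
grip_width: 23.3
```

Request:
{"op": "step_arm", "data": {"deltas": [[0,0,0,0,0,0],[0,0,0,0,0,0],[0,0,0,0,0,0],[0,0,0,0,0,0],[0,0,0,0,0,0]], "fingers": 65}}

```text
time: 20.17
tool_pos: [432.9, 103.8, 29.0]
tcp_rot: [3.142, -0.0, 2.947]
contact_force: [-0.7, 0.2, -0.4]
grip_width: 51.7
```

Request:
{"op": "step_arm", "data": {"deltas": [[0,0,0,0,0,0],[0,0,0,0,0,0],[0,0,-5,0,0,0],[0,0,-20,0,0,0],[0,0,-40,0,0,0]]}}

```text
time: 20.58
tool_pos: [431.8, 103.8, 68.7]
tcp_rot: [-3.141, -0.003, 2.947]
contact_force: [0.5, -0.9, -0.3]
grip_width: 64.8
```

Request:
{"op": "step_arm", "data": {"deltas": [[0,0,-35,0,0,0],[0,0,-70,0,0,0],[20,20,-100,0,0,0],[40,50,-110,0,0,0],[40,85,-110,0,0,0]]}}

```text
time: 21.0
tool_pos: [408.7, 195.7, 182.6]
tcp_rot: [3.14, 0.004, 2.945]
contact_force: [2.0, -0.4, -0.7]
grip_width: 65.1
```

Request:
{"op": "step_arm", "data": {"deltas": [[0,40,0,0,0,0],[0,80,0,0,0,0],[0,120,0,0,0,0],[0,120,0,0,0,0],[0,120,0,0,0,0]]}}

```text
time: 21.42
tool_pos: [432.8, 314.2, 178.8]
tcp_rot: [-3.141, -0.0, 2.95]
contact_force: [-0.2, -0.4, -0.1]
grip_width: 64.8
```

```bash
python3 - <<'E'
from h import *
o=bot.get_obs(); print(o["tool_pos"],o["time"],o["contact_force"])
T=bot.capture("top");S=bot.capture("scene")
i=[cv2.resize(p["color"][60:300,a:a+240,::-1],(400,400),interpolation=cv2.INTER_CUBIC) for p,a in((T,130),(S,150))]
cv2.imwrite("pics/e.png",np.hstack(i))
E
```

```text
[432.84179889 314.24066828 178.77678967] 21.4167 [-0.18177501 -0.39821381 -0.09642584]
```

View pics/e.png

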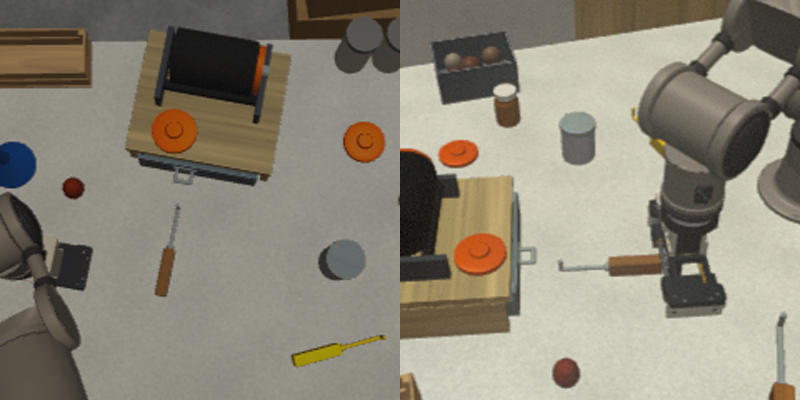

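The tray is out with the whole eye clear, at (183,176) in the left crop. The rod lies flat on the board with its tip at (177,207), well in front of the stand, and the other things are where they were. I'm handing it in.

```bash
python3 -c "
from plant import bot
print(bot.close_job())"
```

```text
the job is handed in; nothing more can be done
None
```

The tray is out with its whole eye clear of the ledge, and the rod is unhooked and lying on the board in front of the stand. I handed the job in at about 21.5 s of the 70 s allowed; it reports no verdict.

**What I did:**
- **Rod:** I used the small brown rod, not the yellow one or the larger brown one.
- **Finding the eye:** I felt the tray panel at about 5 N, then probed the eye's bar from the front. Touching its prong from the side at about 3 N put its centre near stand y = +21 mm.
- **Pulling:** I hooked the eye from below and drew the tray out at about 7–8 N, well under the 20 N limit.

**Last checks:**
- **Tray:** the arm's position at the end of the pull gave a draw of about 94 mm, and the last pictures show the whole eye in front of the ledge.
- **Rod:** it lies on the board with its tip about 75 mm in front of the ledge edge.
- **Robot and other things:** the gripper is clear of everything, and the other things look unmoved by eye in the last pictures; I did not measure them.

**A check that disagreed:** with the rod in hand, the top camera was about 1.8 columns (5 mm) off sideways. I corrected for that and refitted the stand before reaching in under the ledge. One rear corner of the stand still missed by about 5 px in the scene view after the refit.

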